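# Take the green plug gauge off its locked hook

## Task

Press the keeper of the green-handled gauge's hook open, then lift that gauge off the hook and stand it upright on the round black pad. Do not force the gauge up against a shut keeper and do not drop it onto the pad. Leave the orange-handled gauge locked on its own hook.

Things in the scene. Friction and masses are not known exactly. Their poses are not given: they have to be found in the camera images.
- green_handle (a point): Centre of the green grip (24 x 24 mm, 60 mm tall) of the wanted steel plug gauge, 0.45 kg, hanging upright (z up); 151 mm above the table while it hangs. The flat foot of its plug (50 mm across, 30 mm tall) is 105 mm below this point; 55 mm below it a 12 mm cross-bar, 104 mm long along y, lies in the two hooks.
- green_stand: Fixed blue stand of the green gauge. Origin on the table, under the hanging gauge; x points towards the keeper's paddle. Two upturned hooks (y = +-38 mm), open at the top, 106 mm high. With the keeper open the gauge comes straight up; lift it 140 mm before moving aside: the opened keeper stands behind it, from 30 mm along +x, 172 mm high.
- green_paddle (a point): Centre of the top of the yellow paddle (44 x 44 mm, sloping) at the keeper's back end on the green gauge's stand, 110 mm from the grip along +x, 143 mm high when shut. Pressed down with about 4 N it tips the keeper's two steel bars up off the cross-bar. Press straight down some 45 mm: past half-way it snaps open and stays open.
- green_keeper (a joint): Keeper of the green gauge's hook: 0 shut (bars across the hooks), 1.5 rad fully open. An over-centre spring pushes it shut below 0.45 rad and open above, and it stays there.
- pad: Round black rubber pad fixed on the table, 150 mm across, 6 mm thick; origin at the centre of its underside, on the table.
- orange_handle (a point): Centre of the orange square grip of another, thinner gauge (plug 40 mm across) that hangs in an identical stand: to be left alone.
- orange_keeper (a joint): Keeper of the orange gauge's hook: 0 shut, 1.5 rad open. It starts shut and must stay so.

How it is judged:
By the outcome, as a careful person would: the job done as asked, in the order asked, and still so for the second after the job is handed in, with the robot touching nothing.
It also fails if it takes over 64 s, if anything falls off the work surface, if the arm or the gripper's body presses on something with over 40 N, if the wrist force passes 120 N, or if a joint passes its speed limit or range.

## Robot

A 7-joint arm with a two-finger parallel gripper is mounted at the origin on the work surface. World frame = base frame: x ahead of the robot, y to its left, z up, the work surface at z = 0. Lengths are in mm, angles in rad, forces in N, time in s.
With the tool pointing down it reaches from about 400 to 875 mm from the base axis. Payload 4.4 kg.
Tool frame: the origin (TCP) lies at the very end of the fingers, on their centre line; the grasp point (between the pads) lies 19 mm behind it; z points along the fingers, y is the direction in which the jaws open and shut (so a half turn about z gives the same grasp; the last joint's range is limited). The gripper opens to 85 mm and grips with 20 to 120 N. Pads are 22 mm wide; open, the fingers measure 114 mm over their backs; the gripper's body (76 mm by 85 mm) begins 54 mm behind the grasp point. The pads swing forward as they close: fully open they stand 13 mm farther back than shut.
Start: joints at [1.2, 0.628, 0.038, 1.517, -0.027, 0.996, -0.02], TCP at [195.094, -620.045, 231.313] pointing down, gripper open.
Joint ranges: [-3.06, 3.06], [-0.37, 2.12], [-1.25, 1.32], [0.18, 2.47], [-1.1, 4.24], [0.23, 1.98], [-2.94, 2.94]. Speed limits (rad/s): [2.57, 2.57, 3.14, 3.14, 3.14, 3.14, 3.14].

## Interface

Orientations are given as [roll, pitch, yaw] about the fixed x, y, z axes, in that order (R = Rz(yaw) Ry(pitch) Rx(roll)).
In Python, from cell import read_state, get_image, calibration, finish_job gives the robot as it stands. The module is installed in compiled form; this text tells all that it offers.
- The arm moves only by the tool apply_moves, never from a script. Its argument "increments" is a list of rows, each an object of numbers: "tx", "ty", "tz": the shift along the world's x, y, z in m; "rx", "ry", "rz": the turn, a rotation vector about the world's x, y, z in units of 5 degrees (1.0 is 5 degrees); "claw": the finger opening in m, from 0 to 0.0854. In form: [{"tx": .., "ty": .., "tz": .., "rx": .., "ry": .., "rz": .., "claw": ..}, ...]. A call has 1 to 12 rows; each row is the pose to reach, as a shift and turn from the pose commanded when the call began; what a row does not reach only later rows make up. A row lasts 1/10 s, in which the tool goes at most 50 mm and 8.59 degrees, less where a joint would pass 70% of its speed; a pose out of reach is approached as far as the arm can. A call with a gripper value outside its range is refused whole. The fingers move at their own pace and stop on an object; the grip force is fixed at half the most. Time passes only in rows, so rows that repeat a pose let the fingers close. It gives the time, the measured TCP pose, the force and the opening at its end, in the units of the state.
- read_state(): the state, without advancing time (a new reading comes with each control period).
- get_image(name): name is "scene" or "top" or "wrist"; returns the picture (480x640x3 uint8, red, green, blue); there is no depth.
- calibration(name): a dict with "camera_matrix" (3x3 intrinsics, pixels), "distortion" ([k1, k2, p1, p2, k3] as OpenCV has them; the pictures are not rectified), "origin" and "attitude" of the camera in the world. Camera axes: x right, y up, looking along -z (the intrinsics and any distortion apply to the point x, -y, -z); pixel columns grow to the right and rows downward; lengths in mm; the calibration is good to about 2 mm. A picture is of the moment at which its call begins: read the wrist's pose just before it. calibration takes no time and is no camera call; for the wrist camera it gives the pose at the moment of the call.
- finish_job(): hands the job in, once; it reports no verdict.
The state is a dict: "clock": time; "qpos": joint angles; "qd": joint speeds; "tau": joint torques, N m; "eef_pos": TCP position; "tool_rot": TCP orientation; "force": force on the tool from outside, world axes, zero at the start; "torque": the same for the moment, N m; "width": finger opening in mm.
Only numpy, scipy, OpenCV 4.12 (cv2) and the standard library are available. Lean on these libraries where they do the work, as an engineer would, in place of code of your own. Each camera call takes 0.05 s, during which the arm holds its last target. There are 200 camera calls.

## Working session

There is one attempt and no reset: what is moved stays moved. The work goes in short steps, Python scripts to look and compute and a tool call to move; the robot and the scene stay as the last step left them, time stands still between calls to the robot, and variables do not carry over. Pictures are saved under pics/ and viewed, about 8 in all and at most 12, crops included, and the job is handed in when it is done.

Besides the shell and the picture viewer there is one more tool, called after ">>>" as name(argument=value, ...) on one line, values as JSON. apply_moves: Moves the arm, as the interface text tells. Its arguments: {"type":"object","properties":{"increments":{"type":"array"}},"required":["increments"]}

```bash
mkdir -p pics
cat > h.py <<'E'
import numpy as np, cv2
from cell import read_state,get_image,calibration,finish_job
def snap(n,f):
    c=calibration(n); im=get_image(n); cv2.imwrite(f'pics/{f}.png',im[...,::-1]); np.save(f'pics/{f}.npy',im); return im,c
def rot(c):
    from scipy.spatial.transform import Rotation as R
    a=np.array(c['attitude'],float)
    if a.shape==(3,3): return a
    return R.from_euler('xyz',a).as_matrix() if a.size==3 else R.from_quat(a).as_matrix()
def ray(c,uv):
    p=cv2.undistortPoints(np.array([[uv]],float),np.array(c['camera_matrix'],float),np.array(c['distortion'],float))[0,0]
    return np.array(c['origin'],float), rot(c)@np.array([p[0],-p[1],-1])
def onz(c,uv,z):
    o,d=ray(c,uv); return o+d*(z-o[2])/d[2]
def tri(c1,a,c2,b):
    o1,d1=ray(c1,a);o2,d2=ray(c2,b)
    s=np.linalg.lstsq(np.c_[d1,-d2],o2-o1,rcond=None)[0]
    p,q=o1+s[0]*d1,o2+s[1]*d2; return (p+q)/2,np.linalg.norm(p-q)
def blobs(im,h0,h1,s=90,v=50,amin=60):
    hsv=cv2.cvtColor(im,cv2.COLOR_RGB2HSV); m=cv2.inRange(hsv,(h0,s,v),(h1,255,255))
    n,l,st,ce=cv2.connectedComponentsWithStats(m)
    return [(st[i].tolist(),ce[i].round(1).tolist()) for i in range(1,n) if st[i][4]>amin]
E
python3 - <<'E'
from h import *
print(read_state()); ims=[]
for n in('top','scene'):
    im,c=snap(n,n+'0'); print(n,c)
    for k,(a,b) in dict(orange=(5,17),yellow=(20,33),green=(40,85),blue=(95,130)).items(): print(k,blobs(im,a,b))
E
```

```text
{'clock': 0.0, 'qpos': array([ 1.20020238,  0.62934666,  0.03846636,  1.51839708, -0.02700017,
        0.9962722 , -0.01999428]), 'qd': array([ 0.00022415, -0.00087149, -0.00039406, -0.0007488 ,  0.00049791,
        0.00169826, -0.00063578]), 'tau': array([-1.75264654e-05, -5.63405049e+01,  1.22589905e+00, -1.93450177e+01,
        1.08914659e-02,  1.02969847e-02,  1.17548834e-05]), 'eef_pos': array([ 194.88649852, -619.43346769,  230.37988307]), 'tool_rot': array([-3.13968850e+00,  3.98555738e-05,  3.04779207e-01]), 'force': array([-0.40782309, -0.4218867 ,  0.19279947]), 'torque': array([-0.01802196,  0.02691129,  0.02691593]), 'width': 85.31197443709567}
top {'camera_matrix': array([[464.62268357,   0.        , 324.02473628],
       [  0.        , 464.62268357, 242.61478951],
       [  0.        ,   0.        ,   1.        ]]), 'distortion': array([-0.11987757,  0.        ,  0.        ,  0.        ,  0.        ]), 'origin': array([461.18373024,   2.21322472, 933.16031305]), 'attitude': array([ 0.06574923,  0.01099768, -1.5592487 ])}
orange [([473, 0, 167, 45, 3330], [553.7, 14.9]),
[... 1011 characters left out ...]
185.4, 209.2]), ([434, 287, 29, 18, 304], [447.7, 295.5])]
green [([212, 165, 17, 29, 361], [219.8, 178.7])]
blue [([0, 0, 145, 101, 4586], [66.7, 43.7]), ([205, 0, 46, 81, 2822], [228.4, 37.7]), ([277, 0, 88, 81, 1774], [300.7, 31.6]), ([418, 0, 222, 65, 6041], [536.3, 27.6]), ([145, 48, 11, 32, 103], [151.1, 65.1]), ([352, 82, 35, 11, 143], [369.5, 87.3]), ([88, 89, 42, 33, 257], [109.0, 105.5]), ([438, 99, 65, 19, 302], [469.3, 108.0]), ([530, 120, 69, 20, 332], [564.4, 129.4]), ([17, 132, 52, 42, 353], [42.6, 153.4]), ([193, 188, 15, 16, 82], [199.4, 194.8]), ([167, 197, 92, 79, 3205], [213.4, 239.0]), ([404, 259, 85, 109, 4206], [447.7, 323.1]), ([0, 342, 82, 120, 2843], [37.5, 401.6])]
```

Run:
```python
from h import *
ct,cs=calibration('top'),calibration('scene')
print('green',tri(ct,(501.9,273.5),cs,(219.8,178.7)))
print('gtop z181',onz(ct,(501.9,275),181))
print('paddle',tri(ct,(507.8,210.6),cs,(185.4,209.2)),onz(ct,(507.8,210.6),143))
print('orange',tri(ct,(174.7,260.1),cs,(465.5,252)))
print('opad',onz(ct,(180.9,196.9),143))
im=np.load('pics/top0.npy'); g=cv2.inRange(cv2.cvtColor(im,cv2.COLOR_RGB2HSV),(0,0,0),(180,120,60))
n,l,st,ce=cv2.connectedComponentsWithStats(g)
for i in range(1,n):
    if st[i][4]>400: print(st[i],ce[i],onz(ct,ce[i],6))
```

```text
green (array([ 462.5898057 , -291.66791399,  149.36298514]), np.float64(2.7345865909537186))
gtop z181 [ 460.58011254 -281.083663    181.        ]
paddle (array([ 572.87433522, -309.04252271,  137.99232044]), np.float64(1.002269609509155)) [ 572.38603274 -307.5768505   143.        ]
orange (array([479.96669954, 266.70131309, 149.79462877]), np.float64(0.5517422634867855))
opad [590.30674606 262.04983274 143.        ]
[ 287  183   73   71 4023] [322.90305742 218.15137957] [571.30601271  15.93484365   6.        ]
```

View pics/top0.png

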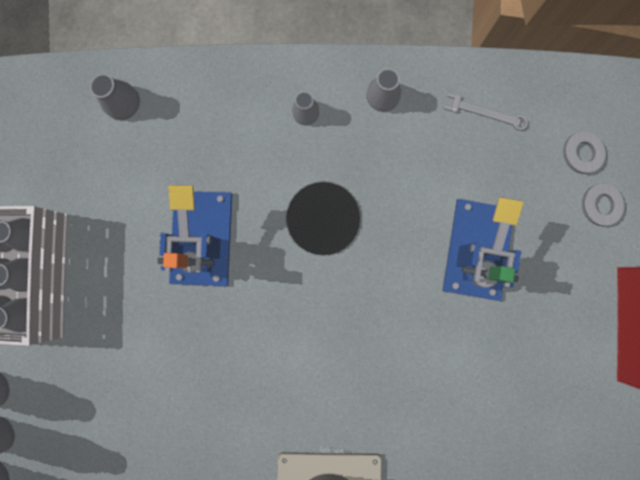

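View pics/scene0.png

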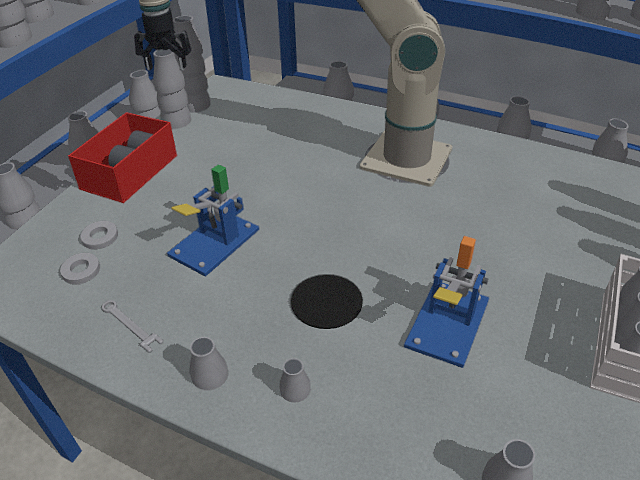

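Top view: green grip at (502,273), its paddle at (508,211), pad at (323,218). The orange gauge is on the left, at (175,260). The scene view agrees with this. The green stand's yaw is about -9°.

>>> apply_moves(increments=[{"tx": 0.377,"ty": 0.312,"tz": 0.03,"rz": -5.3,"claw": 0},{"tx": 0.377,"ty": 0.312,"tz": 0.03,"rz": -5.3,"claw": 0},{"tx": 0.377,"ty": 0.312,"tz": 0.03,"rz": -5.3,"claw": 0},{"tx": 0.377,"ty": 0.312,"tz": 0.03,"rz": -5.3,"claw": 0},{"tx": 0.377,"ty": 0.312,"tz": 0.03,"rz": -5.3,"claw": 0},{"tx": 0.377,"ty": 0.312,"tz": 0.03,"rz": -5.3,"claw": 0},{"tx": 0.377,"ty": 0.312,"tz": 0.03,"rz": -5.3,"claw": 0},{"tx": 0.377,"ty": 0.312,"tz": 0.03,"rz": -5.3,"claw": 0},{"tx": 0.377,"ty": 0.312,"tz": 0.03,"rz": -5.3,"claw": 0},{"tx": 0.377,"ty": 0.312,"tz": 0.03,"rz": -5.3,"claw": 0},{"tx": 0.377,"ty": 0.312,"tz": 0.03,"rz": -5.3,"claw": 0},{"tx": 0.377,"ty": 0.312,"tz": 0.03,"rz": -5.3,"claw": 0}])

```text
$.increments[0]: bad value
```

>>> apply_moves(increments=[{"tx": 0.377,"ty": 0.312,"tz": 0.03,"rx": 0.0,"ry": 0.0,"rz": -5.3,"claw": 0.001},{"tx": 0.377,"ty": 0.312,"tz": 0.03,"rx": 0.0,"ry": 0.0,"rz": -5.3,"claw": 0.001},{"tx": 0.377,"ty": 0.312,"tz": 0.03,"rx": 0.0,"ry": 0.0,"rz": -5.3,"claw": 0.001},{"tx": 0.377,"ty": 0.312,"tz": 0.03,"rx": 0.0,"ry": 0.0,"rz": -5.3,"claw": 0.001},{"tx": 0.377,"ty": 0.312,"tz": 0.03,"rx": 0.0,"ry": 0.0,"rz": -5.3,"claw": 0.001},{"tx": 0.377,"ty": 0.312,"tz": 0.03,"rx": 0.0,"ry": 0.0,"rz": -5.3,"claw": 0.001},{"tx": 0.377,"ty": 0.312,"tz": 0.03,"rx": 0.0,"ry": 0.0,"rz": -5.3,"claw": 0.001},{"tx": 0.377,"ty": 0.312,"tz": 0.03,"rx": 0.0,"ry": 0.0,"rz": -5.3,"claw": 0.001},{"tx": 0.377,"ty": 0.312,"tz": 0.03,"rx": 0.0,"ry": 0.0,"rz": -5.3,"claw": 0.001},{"tx": 0.377,"ty": 0.312,"tz": 0.03,"rx": 0.0,"ry": 0.0,"rz": -5.3,"claw": 0.001},{"tx": 0.377,"ty": 0.312,"tz": 0.03,"rx": 0.0,"ry": 0.0,"rz": -5.3,"claw": 0.001},{"tx": 0.377,"ty": 0.312,"tz": 0.03,"rx": 0.0,"ry": 0.0,"rz": -5.3,"claw": 0.001}])

```text
clock: 1.3
eef_pos: [572.5, -306.8, 260.6]
tool_rot: [-3.141, 0.001, -0.155]
force: [-0.1, -1.5, 0.4]
width: 0.7
```

Run:
```python
from h import *
im,c=snap('wrist','w1'); print(c['origin'],c['attitude'])
print(blobs(im,20,33),blobs(im,40,85))
for a,b,z in((20,33,143),(40,85,181)):
    for s,ce in blobs(im,a,b): print(onz(c,ce,z))
```

```text
[ 653.95502154 -317.87971022  402.7970091 ] [-3.26794334e-01  7.60951224e-04 -1.72456212e+00]
[([286, 207, 67, 52, 3256], [318.6, 232.1])] [([313, 344, 14, 74, 267], [319.5, 393.0])]
[ 575.47270982 -304.99155789  143.        ]
[ 474.13919365 -289.9345569   181.        ]
```

View pics/w1.png

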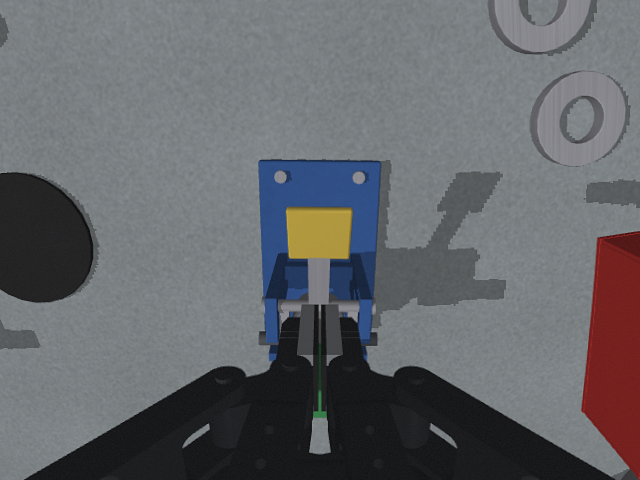

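The wrist view shows the stand axis running vertically at column 319, so the yaw is good. The paddle is centred at (319,232), which is about (574,-306), right under the TCP. Next I press.

>>> apply_moves(increments=[{"tx": 0.001,"ty": 0.001,"tz": -0.05,"rx": 0.0,"ry": 0.0,"rz": 0.0,"claw": 0.001},{"tx": 0.001,"ty": 0.001,"tz": -0.09,"rx": 0.0,"ry": 0.0,"rz": 0.0,"claw": 0.001},{"tx": 0.001,"ty": 0.001,"tz": -0.105,"rx": 0.0,"ry": 0.0,"rz": 0.0,"claw": 0.001},{"tx": 0.001,"ty": 0.001,"tz": -0.112,"rx": 0.0,"ry": 0.0,"rz": 0.0,"claw": 0.001},{"tx": 0.001,"ty": 0.001,"tz": -0.119,"rx": 0.0,"ry": 0.0,"rz": 0.0,"claw": 0.001},{"tx": 0.001,"ty": 0.001,"tz": -0.126,"rx": 0.0,"ry": 0.0,"rz": 0.0,"claw": 0.001},{"tx": 0.001,"ty": 0.001,"tz": -0.133,"rx": 0.0,"ry": 0.0,"rz": 0.0,"claw": 0.001},{"tx": 0.001,"ty": 0.001,"tz": -0.14,"rx": 0.0,"ry": 0.0,"rz": 0.0,"claw": 0.001}])

```text
clock: 2.15
eef_pos: [573.9, -307.5, 122.0]
tool_rot: [3.141, -0.002, -0.158]
force: [0.7, 0.1, 1.3]
width: 1.0
```

>>> apply_moves(increments=[{"tx": 0.0,"ty": 0.0,"tz": -0.006,"rx": 0.0,"ry": 0.0,"rz": 0.0,"claw": 0.001},{"tx": 0.0,"ty": 0.0,"tz": -0.012,"rx": 0.0,"ry": 0.0,"rz": 0.0,"claw": 0.001},{"tx": 0.0,"ty": 0.0,"tz": -0.018,"rx": 0.0,"ry": 0.0,"rz": 0.0,"claw": 0.001},{"tx": 0.0,"ty": 0.0,"tz": -0.024,"rx": 0.0,"ry": 0.0,"rz": 0.0,"claw": 0.001},{"tx": 0.0,"ty": 0.0,"tz": -0.024,"rx": 0.0,"ry": 0.0,"rz": 0.0,"claw": 0.001}])

```text
clock: 2.65
eef_pos: [572.3, -306.6, 96.1]
tool_rot: [-3.141, 0.002, -0.158]
force: [-0.0, -0.3, -0.1]
width: 0.9
```

Run:
```python
from h import *
im,c=snap('scene','s1')
cv2.imwrite('pics/s1c.png',cv2.resize(im[120:300,130:330,::-1],None,fx=3,fy=3,interpolation=cv2.INTER_CUBIC))
```

```text
(no output)
```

View pics/s1c.png

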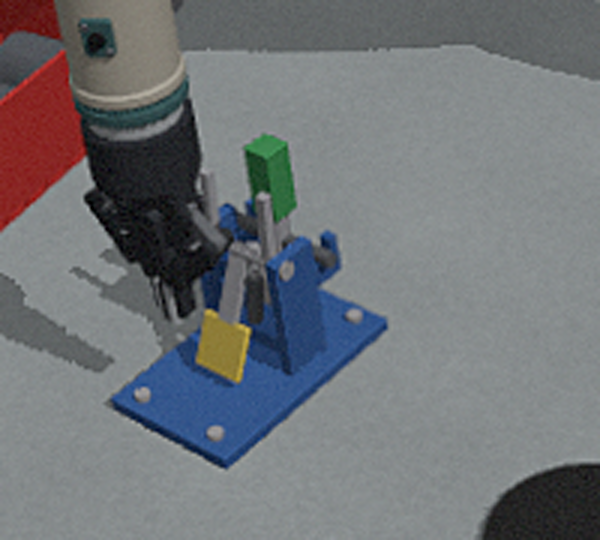

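The crop shows the keeper open, with its bars standing upright and the paddle tipped down. The gauge is still in its hooks. I'll rise and move over the grip.

>>> apply_moves(increments=[{"tx": 0.0,"ty": 0.0,"tz": 0.05,"rx": 0.0,"ry": 0.0,"rz": 0.0,"claw": 0.001},{"tx": 0.0,"ty": 0.0,"tz": 0.1,"rx": 0.0,"ry": 0.0,"rz": 0.0,"claw": 0.001},{"tx": 0.0,"ty": 0.0,"tz": 0.15,"rx": 0.0,"ry": 0.0,"rz": 0.0,"claw": 0.001},{"tx": 0.0,"ty": 0.0,"tz": 0.185,"rx": 0.0,"ry": 0.0,"rz": 0.0,"claw": 0.085},{"tx": 0.0,"ty": 0.0,"tz": 0.185,"rx": 0.0,"ry": 0.0,"rz": 0.0,"claw": 0.085},{"tx": -0.05,"ty": 0.008,"tz": 0.185,"rx": 0.0,"ry": 0.0,"rz": 0.0,"claw": 0.085},{"tx": -0.109,"ty": 0.017,"tz": 0.185,"rx": 0.0,"ry": 0.0,"rz": 0.0,"claw": 0.085},{"tx": -0.109,"ty": 0.017,"tz": 0.185,"rx": 0.0,"ry": 0.0,"rz": 0.0,"claw": 0.085},{"tx": -0.109,"ty": 0.017,"tz": 0.185,"rx": 0.0,"ry": 0.0,"rz": 0.0,"claw": 0.085},{"tx": -0.109,"ty": 0.017,"tz": 0.185,"rx": 0.0,"ry": 0.0,"rz": 0.0,"claw": 0.085}])

```text
clock: 3.7
eef_pos: [465.7, -290.2, 282.6]
tool_rot: [3.141, -0.002, -0.157]
force: [0.5, -0.2, -0.0]
width: 85.3
```

Run:
```python
from h import *
im,c=snap('wrist','w2'); print(read_state()['eef_pos'])
hsv=cv2.cvtColor(im,cv2.COLOR_RGB2HSV); m=cv2.inRange(hsv,(40,90,110),(85,255,255))
for s,ce in blobs(im,40,85)+blobs(im,40,85,v=110): print(s,ce,onz(c,ce,181))
```

```text
[ 466.05954521 -290.10405199  282.38502268]
[299, 208, 37, 55, 1890] [316.8, 236.1] [ 471.34194247 -287.69589436  181.        ]
[299, 230, 35, 33, 1081] [316.4, 246.4] [ 464.49615665 -286.34390586  181.        ]
```

View pics/w2.png

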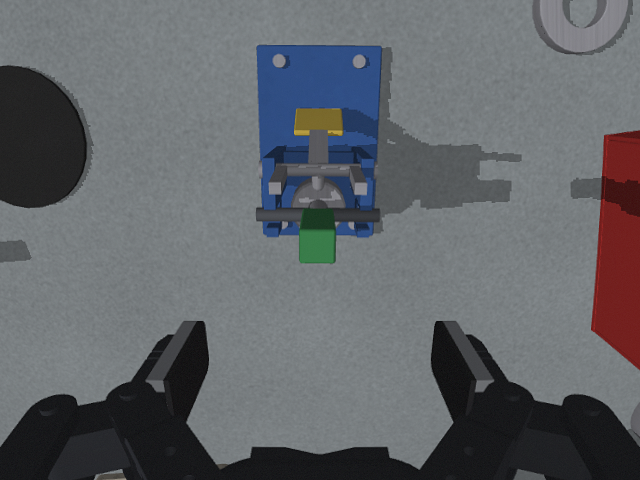

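The keeper is open and the grip's top is at (317,246), which is about (464.5,-286.5), so the shift needed is small. I'll go down to TCP z≈140 and close.

>>> apply_moves(increments=[{"tx": -0.001,"ty": 0.003,"tz": -0.04,"rx": 0.0,"ry": 0.0,"rz": 0.0,"claw": 0.085},{"tx": -0.001,"ty": 0.003,"tz": -0.08,"rx": 0.0,"ry": 0.0,"rz": 0.0,"claw": 0.085},{"tx": -0.001,"ty": 0.003,"tz": -0.11,"rx": 0.0,"ry": 0.0,"rz": 0.0,"claw": 0.085},{"tx": -0.001,"ty": 0.003,"tz": -0.13,"rx": 0.0,"ry": 0.0,"rz": 0.0,"claw": 0.085},{"tx": -0.001,"ty": 0.003,"tz": -0.142,"rx": 0.0,"ry": 0.0,"rz": 0.0,"claw": 0.085},{"tx": -0.001,"ty": 0.003,"tz": -0.142,"rx": 0.0,"ry": 0.0,"rz": 0.0,"claw": 0.04},{"tx": -0.001,"ty": 0.003,"tz": -0.142,"rx": 0.0,"ry": 0.0,"rz": 0.0,"claw": 0.03},{"tx": -0.001,"ty": 0.003,"tz": -0.142,"rx": 0.0,"ry": 0.0,"rz": 0.0,"claw": 0.015},{"tx": -0.001,"ty": 0.003,"tz": -0.142,"rx": 0.0,"ry": 0.0,"rz": 0.0,"claw": 0.015},{"tx": -0.001,"ty": 0.003,"tz": -0.142,"rx": 0.0,"ry": 0.0,"rz": 0.0,"claw": 0.01},{"tx": -0.001,"ty": 0.003,"tz": -0.142,"rx": 0.0,"ry": 0.0,"rz": 0.0,"claw": 0.01},{"tx": -0.001,"ty": 0.003,"tz": -0.142,"rx": 0.0,"ry": 0.0,"rz": 0.0,"claw": 0.01}])

```text
clock: 4.95
eef_pos: [464.0, -287.7, 141.4]
tool_rot: [3.141, -0.003, -0.158]
force: [0.4, -0.6, 7.1]
width: 23.1
```

>>> apply_moves(increments=[{"tx": 0.0,"ty": 0.0,"tz": 0.005,"rx": 0.0,"ry": 0.0,"rz": 0.0,"claw": 0.01},{"tx": 0.0,"ty": 0.0,"tz": 0.01,"rx": 0.0,"ry": 0.0,"rz": 0.0,"claw": 0.01},{"tx": 0.0,"ty": 0.0,"tz": 0.016,"rx": 0.0,"ry": 0.0,"rz": 0.0,"claw": 0.01}])

```text
clock: 5.25
eef_pos: [462.2, -286.4, 155.9]
tool_rot: [-3.141, 0.002, -0.157]
force: [-0.6, 0.2, -5.7]
width: 23.6
```

>>> apply_moves(increments=[{"tx": 0.0,"ty": 0.0,"tz": 0.015,"rx": 0.0,"ry": 0.0,"rz": 0.0,"claw": 0.01},{"tx": 0.0,"ty": 0.0,"tz": 0.035,"rx": 0.0,"ry": 0.0,"rz": 0.0,"claw": 0.01},{"tx": 0.0,"ty": 0.0,"tz": 0.06,"rx": 0.0,"ry": 0.0,"rz": 0.0,"claw": 0.01},{"tx": 0.0,"ty": 0.0,"tz": 0.085,"rx": 0.0,"ry": 0.0,"rz": 0.0,"claw": 0.01},{"tx": 0.0,"ty": 0.0,"tz": 0.11,"rx": 0.0,"ry": 0.0,"rz": 0.0,"claw": 0.01},{"tx": 0.0,"ty": 0.0,"tz": 0.135,"rx": 0.0,"ry": 0.0,"rz": 0.0,"claw": 0.01},{"tx": 0.0,"ty": 0.0,"tz": 0.15,"rx": 0.0,"ry": 0.0,"rz": 0.0,"claw": 0.01},{"tx": 0.0,"ty": 0.0,"tz": 0.155,"rx": 0.0,"ry": 0.0,"rz": 0.0,"claw": 0.01},{"tx": 0.0,"ty": 0.0,"tz": 0.155,"rx": 0.0,"ry": 0.0,"rz": 0.0,"claw": 0.01}])

```text
clock: 6.15
eef_pos: [462.9, -286.9, 311.5]
tool_rot: [-3.142, -0.0, -0.158]
force: [-0.8, -0.5, -5.6]
width: 23.4
```

Run:
```python
from h import *
im,c=snap('scene','s2'); s=read_state();print(s['eef_pos'],s['force'],s['torque'],s['width'])
cv2.imwrite('pics/s2c.png',cv2.resize(im[60:300,130:380,::-1],None,fx=2.4,fy=2.4,interpolation=cv2.INTER_CUBIC))
```

```text
[ 462.52507597 -286.60988546  310.6398347 ] [-0.78164758 -0.19599757 -6.41815727] [ 0.00412113 -0.02037951  0.01950712] 23.21237034062876
```

View pics/s2c.png

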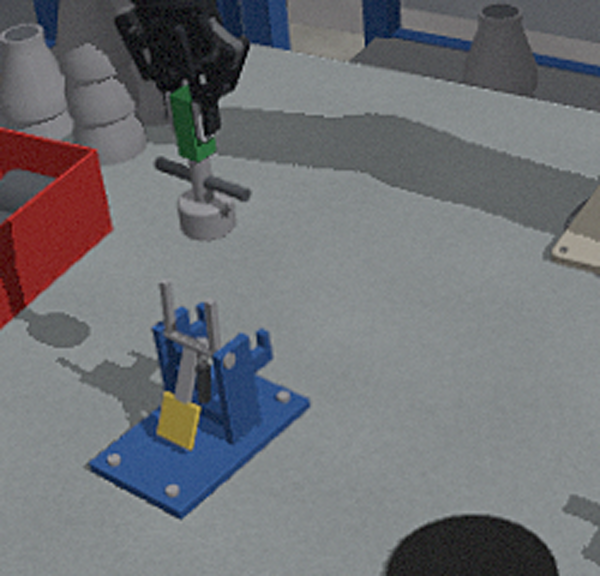

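The gauge is held upright, well clear of the open keeper, and the hooks are empty. Next I carry it over the pad.

>>> apply_moves(increments=[{"tx": 0.007,"ty": 0.02,"tz": 0.0,"rx": 0.0,"ry": 0.0,"rz": 0.0,"claw": 0.01},{"tx": 0.02,"ty": 0.055,"tz": 0.0,"rx": 0.0,"ry": 0.0,"rz": 0.0,"claw": 0.01},{"tx": 0.034,"ty": 0.095,"tz": 0.0,"rx": 0.0,"ry": 0.0,"rz": 0.0,"claw": 0.01},{"tx": 0.048,"ty": 0.135,"tz": 0.0,"rx": 0.0,"ry": 0.0,"rz": 0.0,"claw": 0.01},{"tx": 0.063,"ty": 0.175,"tz": 0.0,"rx": 0.0,"ry": 0.0,"rz": 0.0,"claw": 0.01},{"tx": 0.077,"ty": 0.215,"tz": 0.0,"rx": 0.0,"ry": 0.0,"rz": 0.0,"claw": 0.01},{"tx": 0.091,"ty": 0.255,"tz": 0.0,"rx": 0.0,"ry": 0.0,"rz": 0.0,"claw": 0.01},{"tx": 0.102,"ty": 0.286,"tz": 0.0,"rx": 0.0,"ry": 0.0,"rz": 0.0,"claw": 0.01},{"tx": 0.108,"ty": 0.3,"tz": 0.0,"rx": 0.0,"ry": 0.0,"rz": 0.0,"claw": 0.01},{"tx": 0.108,"ty": 0.303,"tz": 0.0,"rx": 0.0,"ry": 0.0,"rz": 0.0,"claw": 0.01},{"tx": 0.108,"ty": 0.303,"tz": 0.0,"rx": 0.0,"ry": 0.0,"rz": 0.0,"claw": 0.01}])

```text
clock: 7.3
eef_pos: [570.1, 14.8, 310.3]
tool_rot: [3.14, 0.002, -0.158]
force: [0.2, -0.8, -4.7]
width: 22.9
```

>>> apply_moves(increments=[{"tx": 0.0,"ty": 0.0,"tz": -0.02,"rx": 0.0,"ry": 0.0,"rz": 0.0,"claw": 0.01},{"tx": 0.0,"ty": 0.0,"tz": -0.05,"rx": 0.0,"ry": 0.0,"rz": 0.0,"claw": 0.01},{"tx": 0.0,"ty": 0.0,"tz": -0.08,"rx": 0.0,"ry": 0.0,"rz": 0.0,"claw": 0.01},{"tx": 0.0,"ty": 0.0,"tz": -0.11,"rx": 0.0,"ry": 0.0,"rz": 0.0,"claw": 0.01},{"tx": 0.0,"ty": 0.0,"tz": -0.14,"rx": 0.0,"ry": 0.0,"rz": 0.0,"claw": 0.01},{"tx": 0.0,"ty": 0.0,"tz": -0.165,"rx": 0.0,"ry": 0.0,"rz": 0.0,"claw": 0.01},{"tx": 0.0,"ty": 0.0,"tz": -0.18,"rx": 0.0,"ry": 0.0,"rz": 0.0,"claw": 0.01},{"tx": 0.0,"ty": 0.0,"tz": -0.19,"rx": 0.0,"ry": 0.0,"rz": 0.0,"claw": 0.01},{"tx": 0.0,"ty": 0.0,"tz": -0.195,"rx": 0.0,"ry": 0.0,"rz": 0.0,"claw": 0.01},{"tx": 0.0,"ty": 0.0,"tz": -0.195,"rx": 0.0,"ry": 0.0,"rz": 0.0,"claw": 0.01}])

```text
clock: 8.3
eef_pos: [571.0, 14.8, 116.2]
tool_rot: [3.141, 0.0, -0.159]
force: [-0.3, 0.1, -4.6]
width: 23.3
```

Run:
```python
from h import *
im,c=snap('scene','s3'); s=read_state();print(s['eef_pos'],s['force'],s['width'])
cv2.imwrite('pics/s3c.png',cv2.resize(im[150:370,210:440,::-1],None,fx=2.6,fy=2.6,interpolation=cv2.INTER_CUBIC))
```

```text
[571.4071627   15.20209111 116.79697198] [ 0.80189517  0.41644471 -4.93828795] 23.345944019729693
```

View pics/s3c.png

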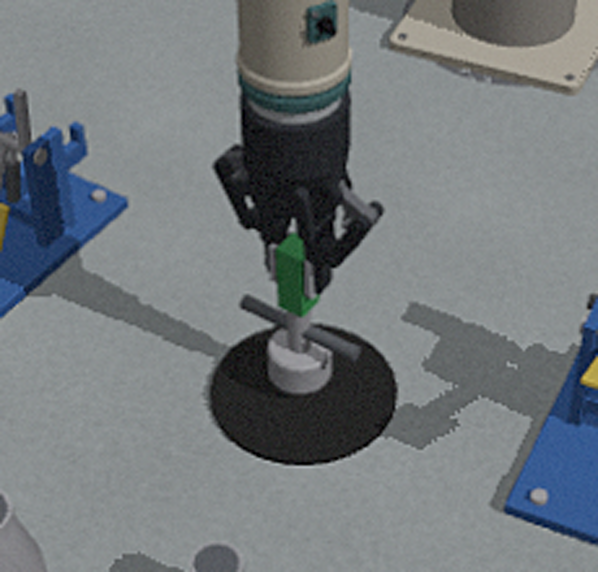

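The gauge is upright over the pad centre, about 15 mm up. I'll lower it in small steps and watch the force.

>>> apply_moves(increments=[{"tx": 0.0,"ty": 0.0,"tz": -0.004,"rx": 0.0,"ry": 0.0,"rz": 0.0,"claw": 0.01},{"tx": 0.0,"ty": 0.0,"tz": -0.008,"rx": 0.0,"ry": 0.0,"rz": 0.0,"claw": 0.01},{"tx": 0.0,"ty": 0.0,"tz": -0.011,"rx": 0.0,"ry": 0.0,"rz": 0.0,"claw": 0.01},{"tx": 0.0,"ty": 0.0,"tz": -0.013,"rx": 0.0,"ry": 0.0,"rz": 0.0,"claw": 0.01},{"tx": 0.0,"ty": 0.0,"tz": -0.013,"rx": 0.0,"ry": 0.0,"rz": 0.0,"claw": 0.01}])

```text
clock: 8.85
eef_pos: [570.8, 16.0, 103.0]
tool_rot: [3.141, 0.001, -0.158]
force: [-1.4, -0.4, -5.2]
width: 23.6
```

>>> apply_moves(increments=[{"tx": 0.0,"ty": 0.0,"tz": -0.0007,"rx": 0.0,"ry": 0.0,"rz": 0.0,"claw": 0.01},{"tx": 0.0,"ty": 0.0,"tz": -0.0014,"rx": 0.0,"ry": 0.0,"rz": 0.0,"claw": 0.01},{"tx": 0.0,"ty": 0.0,"tz": -0.002,"rx": 0.0,"ry": 0.0,"rz": 0.0,"claw": 0.01},{"tx": 0.0,"ty": 0.0,"tz": -0.002,"rx": 0.0,"ry": 0.0,"rz": 0.0,"claw": 0.01}])

```text
clock: 9.25
eef_pos: [571.3, 15.9, 101.7]
tool_rot: [-3.142, -0.0, -0.158]
force: [-1.5, 0.3, -3.0]
width: 23.4
```

>>> apply_moves(increments=[{"tx": 0.0,"ty": 0.0,"tz": -0.0005,"rx": 0.0,"ry": 0.0,"rz": 0.0,"claw": 0.01},{"tx": 0.0,"ty": 0.0,"tz": -0.001,"rx": 0.0,"ry": 0.0,"rz": 0.0,"claw": 0.01},{"tx": 0.0,"ty": 0.0,"tz": -0.001,"rx": 0.0,"ry": 0.0,"rz": 0.0,"claw": 0.01}])

```text
clock: 9.55
eef_pos: [571.3, 15.9, 101.6]
tool_rot: [-3.141, -0.001, -0.158]
force: [-3.0, 0.2, 7.7]
width: 23.6
```

Contact is firm at +7.7 N, so I'll release and withdraw straight up.

>>> apply_moves(increments=[{"tx": 0.0,"ty": 0.0,"tz": 0.0,"rx": 0.0,"ry": 0.0,"rz": 0.0,"claw": 0.028},{"tx": 0.0,"ty": 0.0,"tz": 0.0,"rx": 0.0,"ry": 0.0,"rz": 0.0,"claw": 0.04},{"tx": 0.0,"ty": 0.0,"tz": 0.0,"rx": 0.0,"ry": 0.0,"rz": 0.0,"claw": 0.06},{"tx": 0.0,"ty": 0.0,"tz": 0.0,"rx": 0.0,"ry": 0.0,"rz": 0.0,"claw": 0.085},{"tx": 0.0,"ty": 0.0,"tz": 0.0,"rx": 0.0,"ry": 0.0,"rz": 0.0,"claw": 0.085},{"tx": 0.0,"ty": 0.0,"tz": 0.0,"rx": 0.0,"ry": 0.0,"rz": 0.0,"claw": 0.085},{"tx": 0.0,"ty": 0.0,"tz": 0.02,"rx": 0.0,"ry": 0.0,"rz": 0.0,"claw": 0.085},{"tx": 0.0,"ty": 0.0,"tz": 0.05,"rx": 0.0,"ry": 0.0,"rz": 0.0,"claw": 0.085},{"tx": 0.0,"ty": 0.0,"tz": 0.09,"rx": 0.0,"ry": 0.0,"rz": 0.0,"claw": 0.085},{"tx": 0.0,"ty": 0.0,"tz": 0.13,"rx": 0.0,"ry": 0.0,"rz": 0.0,"claw": 0.085},{"tx": 0.0,"ty": 0.0,"tz": 0.16,"rx": 0.0,"ry": 0.0,"rz": 0.0,"claw": 0.085},{"tx": 0.0,"ty": 0.0,"tz": 0.16,"rx": 0.0,"ry": 0.0,"rz": 0.0,"claw": 0.085}])

```text
clock: 10.75
eef_pos: [573.9, 16.0, 264.9]
tool_rot: [-3.14, -0.009, -0.158]
force: [0.1, 0.1, -0.2]
width: 84.9
```

Run:
```python
from h import *
im,c=snap('scene','s4'); s=read_state();print(s['eef_pos'],s['force'],s['width'])
for b in blobs(im,40,85): print(b,onz(c,b[1],111))
```

```text
[572.38285201  15.98470023 262.44431274] [-1.15432462 -0.27378429  0.09579936] 84.87501356697115
([317, 245, 16, 32, 421], [324.8, 260.7]) [571.62219376  15.18793371 111.        ]
```

View pics/s4.png

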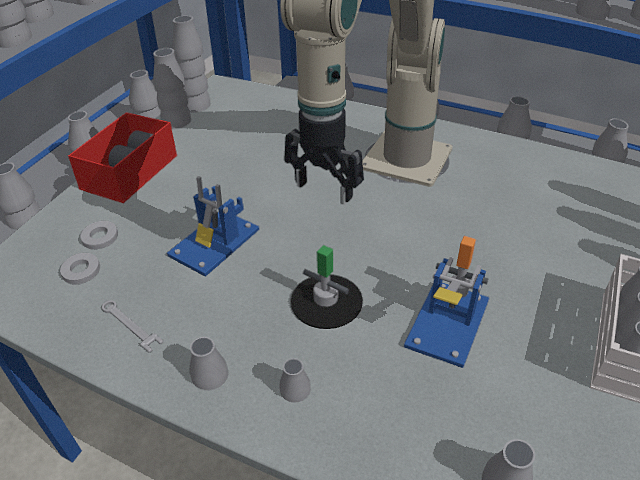

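The gauge stands upright at the pad centre, with its grip at (325,261). The orange gauge and its keeper are unchanged, and the gripper is clear.

```bash
python3 -c "
from cell import finish_job; print(finish_job())"
```

```text
the job is handed in; nothing more can be done
None
```

I pressed the green keeper open, lifted the green gauge 170 mm straight up off its hooks, and set it down upright on the black pad. The job is handed in, at about 11 s on the robot clock.

- **Keeper:** the force readings at the ends of the two press moves were only about 1 N. The picture showed the bars upright, and they were still open in the last one.
- **Lift:** the force was close to the gauge's weight (4.4 N), at 5 to 6 N, so nothing held it back.
- **Placing:** I lowered it in steps of about 0.5 mm until it made contact at +7.7 N, then opened the fingers and went straight up.
- **Last picture:** the gauge stands upright with its grip at about (572, 15) mm; the pad centre is at (571, 16). The orange gauge still hangs locked, and the gripper is clear at z ≈ 262 mm.

No check failed. The first move call was refused before anything moved ("bad value"). I sent it again with every field filled in and the claw at 0.001 instead of 0. The first estimates of the green grip's position differed by about 10 mm, so I took its position from a closer wrist-camera look before grasping.

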